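# Close the water strainer: swing the bar home and spin the wing nut down

## Robot

A 6-joint arm with a two-finger parallel gripper is mounted at the origin on the work surface. World frame = base frame: x ahead of the robot, y to its left, z up, the work surface at z = 0. Lengths are in m, angles in rad, forces in N, time in s.
With the tool pointing down it reaches from about 0.35 to 0.775 m from the base axis. Payload 7.3 kg.
Tool frame: the origin (TCP) lies on the centre line of the jaws, within the pads' length; the fingertips stand 8 mm ahead of it and the grasp point (between the pads) lies 11 mm behind it; x points along the fingers, z is the direction in which the jaws open and shut, and the axes are right-handed (so a half turn about x gives the same grasp; the last joint's range is limited). The gripper opens to 92 mm and grips with 3 to 60 N. Pads are 19 mm wide; open, the fingers measure 130 mm over their backs; the gripper's body (75 mm by 190 mm) begins 47 mm behind the grasp point.
Start: joints at [1.059, 0.342, 1.524, -0, 1.275, -0.146], TCP at [0.188, 0.49, 0.235] pointing down, gripper open.
Joint ranges: [-2.53, 2.53], [-0.77, 2.02], [0.04, 2.7], [-1, 4.14], [0.28, 2.66], [-3.11, 3.11]. Speed limits (rad/s): [2.57, 2.57, 3.14, 3.14, 3.14, 3.14].

## Interface

Orientations are given as a 3x3 rotation matrix whose columns are the frame's x, y, z axes.
In Python, from cell import * gives the robot as it stands.
- The arm moves only by the shell command python3 -m creep 'ROWS' [FORCE]. ROWS is JSON, a list of rows, each an object of numbers: "x", "y", "z": the shift along the tool's x, y, z in m; "wx", "wy", "wz": the turn, a rotation vector about the tool's x, y, z in rad; "jaw": the opening, from 0 (shut) to 1 (fully open). In form: [{"x": .., "y": .., "z": .., "wx": .., "wy": .., "wz": .., "jaw": ..}, ...]. A call has 1 to 8 rows; each row is the pose to reach, as a shift and turn from the pose commanded when the call began, along the tool's axes at that moment; what a row does not reach only later rows make up. A row lasts 1/8 s, in which the tool goes at most 62.5 mm and 10.7 degrees, less where a joint would pass 70% of its speed; a pose out of reach is approached as far as the arm can. A call with a gripper value outside its range is refused whole. The fingers move at their own pace and stop on an object; FORCE is the grip in N (left out, the last holds). Time passes only in rows, so rows that repeat a pose let the fingers close. It gives the time, the measured TCP pose, the force and the opening at its end, in the units of the state.
- state(): the state, without advancing time (a new reading comes with each control period).
- capture(name): name is "scene" or "top" or "wrist"; returns a dict with "frame" (420x560x3 uint8, red, green, blue), "camera_matrix" (3x3 intrinsics, pixels), "dist_coeffs" ([k1, k2, p1, p2, k3] as OpenCV has them; the pictures are not rectified), "extrinsics" (4x4, takes a point from camera to world coordinates). Camera axes: x right, y down, z forward; pixel columns grow to the right and rows downward; lengths in m; the calibration is good to about 2 mm. A picture is of the moment at which its call begins. There is no depth.
- hand_in(): hands the job in, once; it reports no verdict.
The state is a dict: "time": time; "qpos": joint angles; "dq": joint speeds; "effort": joint torques, N m; "eef_pos": TCP position; "eef_rot": TCP orientation; "contact_force": force on the tool from outside, world axes, zero at the start; "wrist_torque": the same for the moment, N m; "gripper_width": opening from 0.0 (shut) to 1.0 (fully open).
Only numpy, scipy, OpenCV 4.12 (cv2) and the standard library are available. Lean on these libraries where they do the work, as an engineer would, in place of code of your own. Each camera call takes 0.05 s, during which the arm holds its last target.

## Task

Close up the water strainer that stands on the brick shelf. With the fingertips, push its swung-out steel bar round across the lid until the bar's notch is fully home around the threaded stud, under the wing nut; then turn the loose wing nut clockwise, seen from above, with repeated fingertip strokes against its wings until it is screwed right down on the bar and turns no further. Push only: pinch neither the nut nor the bar, and leave the lota, soap box, pumice stone and comb where they are.

Things in the scene. Friction and masses are not known exactly. Their poses are not given: they have to be found in the camera images.
- strainer: Grey cast-iron strainer pot, fixed upright on the brick shelf (shelf top 75 mm up), steel lid 122 mm across already on. Origin: centre of its underside, on the shelf; z up. Bar pivot 75 mm to its -y, stud 75 mm to its +y. Heights over the origin, mm: lid top 88, bar 96 to 103, top of the 12 mm stud 133. Pipe stubs to its +x and -x, 115 mm out, lower than 55.
- swing_bar (a joint): Angle (rad) of the flat steel bar (28 mm wide, 7 thick, 172 from pivot to tip) about its upright pivot. 0: home, along the strainer's +y over the lid, notch around the stud, at a stop. Grows as it swings out anticlockwise from above, tip going to the strainer's -x; starts 0.55 to 1.0 open. Swings level; light friction (1 N at the flange), stays where left.
- bar_pivot (a point): On the bar's pivot axis, level with the bar's top. Its y runs along the bar to the tip, z is up. The pivot bolt's head rises 9 mm above this point.
- bar_flange (a point): Centre of the bar's turned-up flange, the place to push: an upright plate on the bar, 34 mm along it, 5.5 mm thick, 24 mm high (12 above and 12 below this point), at the bar's -x edge, 77 mm along the bar from the pivot and 10.5 mm to the -x side of its middle line. Its y runs along the bar; pushing on its -x face, towards its own +x, swings the bar home.
- bar_notch (a point): Centre of the notch in the bar's free end, level with the bar's top, 150 mm from the pivot. The notch opens to the bar's +x and takes the stud when the bar is home.
- wing_nut (a joint): Angle (rad) the wing nut still has to turn clockwise, seen from above; 0: screwed right down on the bar, at a firm stop. Starts 5.0 to 8.5 (0.8 to 1.4 turns). Coarse thread, 3 mm a turn: the nut starts 2.4 to 4 mm higher than it ends. Light friction (about 1.5 N on a wing), stays where left. At 0 its wings lie along the strainer's +y and -y.
- nut_centre (a point): On the nut's upright axis, 20 mm above its underside, mid height of the wings. Brass wing nut, 65 mm over its two wings, 33 high; hub 20 across (25 at the foot), 16.5 high, on the 12 mm stud. Each wing is a round upright ear, 26 mm in diameter, 5.5 thick, centred 19.5 mm from the axis at this height. y runs along the wings, x square to their faces, z up.
- wing_a (a point): Outer end of one wing, 32.5 mm from the nut's axis on the nut's +y side, at mid height of the wing.
- wing_b (a point): Outer end of the other wing, 32.5 mm from the nut's axis on the nut's -y side, at mid height of the wing.
- lota: Loose steel lota (round water pot), 98 mm across, 98 mm high, on the shelf about 0.2 m from the strainer; leave alone. Origin: centre of its underside.
- soap_box: Loose round soap box of translucent blue plastic, ribbed twist lid on, 99 mm across, 39 mm high, about 0.2 m from the strainer; leave alone. Origin: centre of its underside.
- pumice: Loose grey pumice stone, 88 x 56 x 34 mm, about 0.2 m from the strainer; leave alone. Origin: centre of its underside.
- comb: Loose flat wooden comb, 140 x 38 x 8 mm, about 0.2 m from the strainer; leave alone. Origin: its middle, on the shelf.

How it is judged:
On the way, in this order (a step that is already met when the one before it is completed fails the run):
1. the bar is swung home under the wing nut, the nut still up (value of joint swing_bar below 0.06 rad and value of joint wing_nut above 3 rad), for 0.2 s.
2. the wing nut is screwed down on the bar (value of joint swing_bar below 0.06 rad and value of joint wing_nut below 0.25 rad), for 0.2 s.
At the end, for the whole second after the job is handed in: The bar is within 0.06 rad of home, the wing nut within 0.25 rad (14 degrees) of screwed right down, both at rest, and the lota, soap box, pumice stone and comb within 20 mm of where they stood (all of step 2 and value of joint swing_bar above -0.05 rad and velocity of joint wing_nut between -0.1 and 0.1 rad/s and velocity of joint swing_bar between -0.05 and 0.05 rad/s and distance of each of lota, soap_box, pumice, comb from where it was at the start of the episode below 0.02 m); the robot touches nothing.
It fails at once if the wing nut is pinched: the fingers press 1.5 N or more on both faces of a wing, on both wing ends or on both sides of the hub at once ((contact force between the fingers and wing_nut_c0 above 1.5 N and contact force between the fingers and wing_nut_c1 above 1.5 N) or (contact force between the fingers and wing_nut_c2 above 1.5 N and contact force between the fingers and wing_nut_c3 above 1.5 N) or (contact force between the fingers and wing_nut_c4 above 1.5 N and contact force between the fingers and wing_nut_c5 above 1.5 N) or (contact force between the fingers and wing_nut_c6 above 1.5 N and contact force between the fingers and wing_nut_c7 above 1.5 N)).
It fails at once if the bar is pinched: the fingers press 1.5 N or more on both faces of its flange or on both its edges at once ((contact force between the fingers and swing_bar_c0 above 1.5 N and contact force between the fingers and swing_bar_c1 above 1.5 N) or (contact force between the fingers and swing_bar_c2 above 1.5 N and contact force between the fingers and swing_bar_c3 above 1.5 N)).
It fails at once if the lota, soap box, pumice stone or comb is moved or lifted by more than 20 mm (distance of any of lota, soap_box, pumice, comb from where it was at the start of the episode above 0.02 m).
It also fails if it takes over 72 s, if anything falls off the work surface, if the arm or the gripper's body presses on something with over 40 N, if the wrist force passes 120 N, or if a joint passes its speed limit or range.

## Working session

There is one attempt and no reset: what is moved stays moved. The work goes in short steps, Python scripts to look and compute and a shell command to move; the robot and the scene stay as the last step left them, time stands still between calls to the robot, and variables do not carry over. Pictures are saved under pics/ and viewed, and the job is handed in when it is done.

```bash
ls; mkdir -p pics
python3 - <<'E'
from cell import *
import cv2
s=state()
for k,v in s.items(): print(k,v)
for n in ["scene","top","wrist"]:
    c=capture(n); cv2.imwrite(f"pics/a_{n}.png",c["frame"][:,:,::-1]); print(n,c["camera_matrix"],c["dist_coeffs"],c["extrinsics"])
E
```

```text
pics
time 0.0
qpos [ 1.05896779e+00  3.42745664e-01  1.52499865e+00 -9.85452869e-06
  1.27534308e+00 -1.46019904e-01]
dq [-0.00056649 -0.0004023  -0.00084722  0.00134501  0.00155956  0.00119059]
effort [ 5.98592960e-04 -4.31237626e+01 -2.44218528e+01  7.18666683e-02
  5.61051350e-02 -1.68598258e-04]
eef_pos [0.18760345 0.4899404  0.23403943]
eef_rot [[-7.23861977e-04 -9.33835769e-01  3.57701317e-01]
 [-1.30780553e-03  3.57701989e-01  9.33834877e-01]
 [-9.99998883e-01  2.08163799e-04 -1.48020245e-03]]
contact_force [-0.10467782 -0.26334471  0.23250946]
wrist_torque [ 0.04813146 -0.01449401  0.0332595 ]
gripper_width 0.9977421983435643
scene [[506.85343373   0.         284.42825339]
 [  0.         506.85343373 214.16930384]
 [  0.           0.           1.        ]] [-0.05667299  0.          0.          0.          0.        ] [[-0.77328546  0.4988006  -0.39144291  0.8999249 ]
 [ 0.63384044  0.62429162 -0.45662487  0.44504292]
 [ 0.01660976 -0.60121372 -0.79891563  0.89709888]
 [ 0.          0.          0.          1.        ]]
top [[469.36597388   0.         279.37373956]
 [  0.         469.36597388 210.8839558 ]
 [  0.           0.           1.        ]] [-0.15227126  0.          0.          0.          0.        ] [[-0.00713593 -0.98470104  0.17410614  0.39916622]
 [-0.99943967  0.01271709  0.03096158  0.01709704]
 [-0.03270202 -0.17378765 -0.98424003  0.98600548]
 [ 0.          0.          0.          1.        ]]
wrist [[321.34577125   0.         273.64320101]
 [  0.         321.34577125 212.27459768]
 [  0.           0.           1.        ]] [0.02601937 0.         0.         0.         0.        ] [[ 0.35783746  0.90422668  0.23308038  0.12537593]
 [ 0.93378272 -0.3461147  -0.09085402  0.51448242]
 [-0.00148009  0.2501574  -0.96820405  0.38412742]
 [ 0.          0.          0.          1.        ]]
```

View pics/a_scene.png

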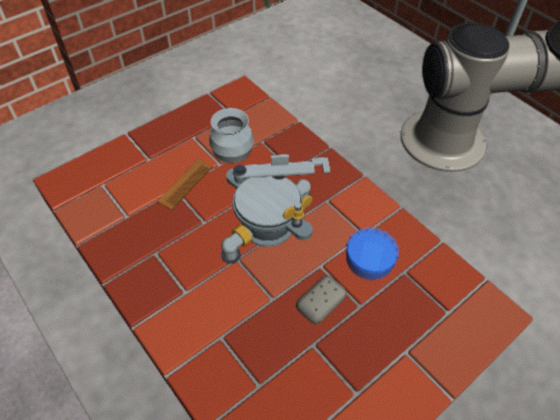

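View pics/a_top.png

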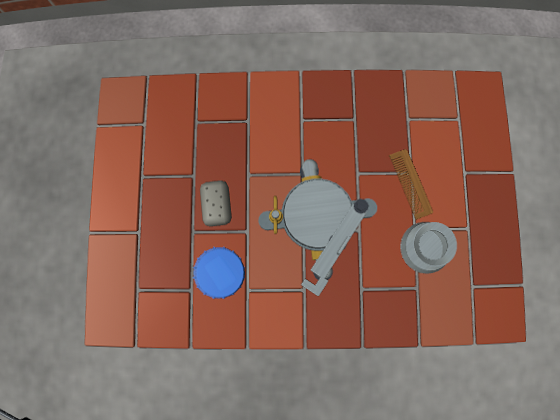

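View pics/a_wrist.png

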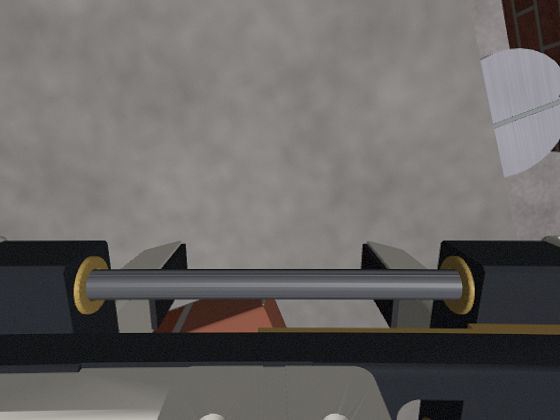

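Run:
```python
import cv2
a=cv2.imread("pics/a_top.png")[140:310,240:400]; cv2.imwrite("pics/b_top.png",cv2.resize(a,None,fx=3.5,fy=3.5,interpolation=cv2.INTER_CUBIC))
a=cv2.imread("pics/a_scene.png")[140:270,210:350]; cv2.imwrite("pics/b_scene.png",cv2.resize(a,None,fx=4.5,fy=4.5,interpolation=cv2.INTER_CUBIC))
```

```text
(no output)
```

View pics/b_top.png

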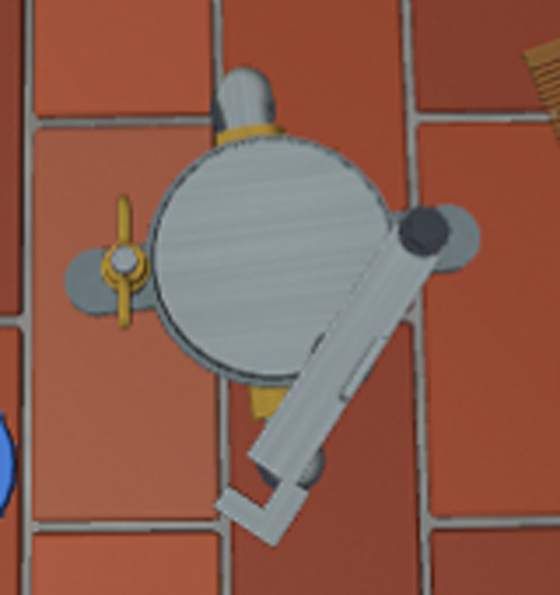

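View pics/b_scene.png

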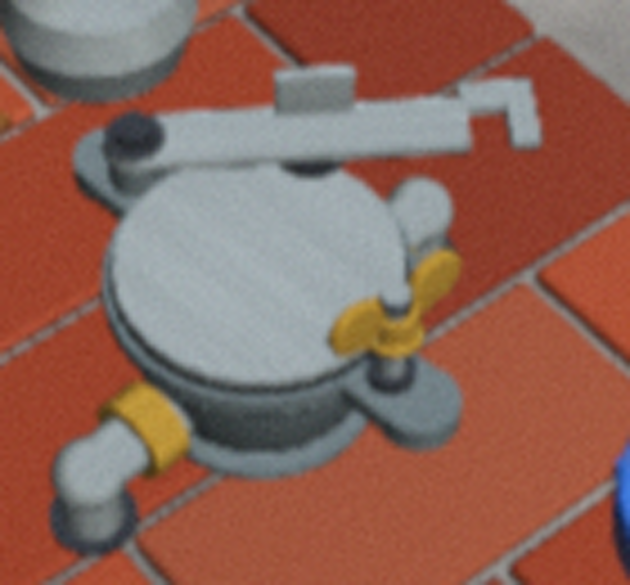

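```bash
cat > h.py <<'E'
import numpy as np, cv2
from cell import *
def ray(c,px):
    u=cv2.undistortPoints(np.array([[px]],float),c["camera_matrix"],np.array(c["dist_coeffs"]))[0,0]
    E=np.array(c["extrinsics"]); return E[:3,3],E[:3,:3]@np.array([u[0],u[1],1])
def atz(c,px,z):
    o,d=ray(c,px); return o+d*(z-o[2])/d[2]
def proj(c,P):
    E=np.linalg.inv(np.array(c["extrinsics"])); r=cv2.Rodrigues(E[:3,:3])[0]
    return cv2.projectPoints(np.array(P,float).reshape(-1,3),r,E[:3,3],c["camera_matrix"],np.array(c["dist_coeffs"]))[0][:,0]
E
python3 - <<'E'
from h import *
np.set_printoptions(precision=4,suppress=True)
t=capture("top");s=capture("scene")
T=lambda x,y,z:atz(t,(240+x/3.5-.35,140+y/3.5-.35),z)
S=lambda x,y,z:atz(s,(210+x/4.5-.4,140+y/4.5-.4),z)
for n,p,z in [("stud",(124,260),.208),("bolt",(424,231),.187),("lid",(272,259),.163),("wA",(124,196),.201),("wB",(124,328),.201),("fl1",(383,338),.190),("fl2",(343,400),.190),("tipcorner",(274,546),.178)]:
    print(n,T(*p,z))
for n,p,z in [("stud",(398,292),.208),("bolt",(134,133),.187),("lid",(259,268),.163),("wA",(345,340),.201),("wB",(447,265),.201),("flTopL",(277,72),.190),("flTopR",(354,68),.190),("tip",(530,82),.178)]:
    print(n,S(*p,z))
E
```

```text
stud [0.5317 0.0488 0.208 ]
bolt [ 0.5479 -0.0988  0.187 ]
lid [ 0.5389 -0.0245  0.163 ]
wA [0.5646 0.049  0.201 ]
wB [0.4996 0.0493 0.201 ]
fl1 [ 0.4946 -0.0764  0.19  ]
fl2 [ 0.4646 -0.0561  0.19  ]
tipcorner [ 0.3949 -0.022   0.178 ]
stud [0.5306 0.0497 0.208 ]
bolt [ 0.551  -0.0954  0.187 ]
lid [ 0.5432 -0.0214  0.163 ]
wA [0.5577 0.0508 0.201 ]
wB [0.5032 0.0474 0.201 ]
flTopL [ 0.4844 -0.0834  0.19  ]
flTopR [ 0.4573 -0.0648  0.19  ]
tip [ 0.3954 -0.0199  0.178 ]
```

```bash
cat >> h.py <<'E'
def go(x,y,z,jawdeg,st=None):
    """tool shift and turn from now to a pose, tool down, jaw axis at jawdeg from world x"""
    from scipy.spatial.transform import Rotation as Ro
    st=st or state(); R=np.array(st["eef_rot"]); p=np.array(st["eef_pos"])
    a=np.radians(jawdeg); zz=np.array([np.cos(a),np.sin(a),0]); xx=np.array([0,0,-1.]); yy=np.cross(zz,xx)
    G=np.c_[xx,yy,zz]; d=R.T@(np.array([x,y,z])-p); w=Ro.from_matrix(R.T@G).as_rotvec()
    return np.round(d,4),np.round(w,3)
E
python3 - <<'E'
from h import *
print(*go(.459,-.09,.25,-34.1))
E
```

```text
[-0.0153 -0.4609 -0.4447] [ 1.8e+00 -1.0e-03  1.0e-03]
```

```bash
python3 -m creep '[{"x":-0.02,"y":-0.03,"z":-0.03,"wx":0.15,"jaw":0},{"x":-0.02,"y":-0.07,"z":-0.07,"wx":0.33,"jaw":0},{"x":-0.02,"y":-0.11,"z":-0.11,"wx":0.5,"jaw":0},{"x":-0.02,"y":-0.15,"z":-0.15,"wx":0.66,"jaw":0},{"x":-0.02,"y":-0.19,"z":-0.19,"wx":0.83,"jaw":0},{"x":-0.02,"y":-0.23,"z":-0.23,"wx":1.0,"jaw":0},{"x":-0.02,"y":-0.27,"z":-0.265,"wx":1.16,"jaw":0},{"x":-0.02,"y":-0.30,"z":-0.295,"wx":1.32,"jaw":0}]' 10
python3 - <<'E'
from h import *
s=state();print(s["time"],s["eef_pos"],s["qpos"]);print(*go(.459,-.09,.25,-34.1))
E
```

```text
0.25 [0.18769249 0.49012446 0.23440802] [ 1.05900514e+00  3.42368767e-01  1.52450338e+00 -3.30016085e-05
  1.27540540e+00 -1.45967521e-01]
[-0.0153 -0.4609 -0.4447] [ 1.8e+00 -1.0e-03  1.0e-03]schema error: expected keys x, y, z, wx, wy, wz, jaw
```

```bash
python3 -m creep '[{"x":-0.02,"y":-0.03,"z":-0.03,"wx":0.15,"wy":0,"wz":0,"jaw":0},{"x":-0.02,"y":-0.07,"z":-0.07,"wx":0.33,"wy":0,"wz":0,"jaw":0},{"x":-0.02,"y":-0.11,"z":-0.11,"wx":0.5,"wy":0,"wz":0,"jaw":0},{"x":-0.02,"y":-0.15,"z":-0.15,"wx":0.66,"wy":0,"wz":0,"jaw":0},{"x":-0.02,"y":-0.19,"z":-0.19,"wx":0.83,"wy":0,"wz":0,"jaw":0},{"x":-0.02,"y":-0.23,"z":-0.23,"wx":1.0,"wy":0,"wz":0,"jaw":0},{"x":-0.02,"y":-0.27,"z":-0.265,"wx":1.16,"wy":0,"wz":0,"jaw":0},{"x":-0.02,"y":-0.30,"z":-0.295,"wx":1.32,"wy":0,"wz":0,"jaw":0}]' 10
python3 - <<'E'
from h import *
s=state();print(s["time"],s["eef_pos"],s["qpos"]);print(*go(.459,-.09,.25,-34.1))
E
```

```text
time: 1.25
eef_pos: [0.3631, 0.1056, 0.2549]
eef_rot: [[0.001, 0.121, 0.993], [0.0, 0.993, -0.121], [-1.0, 0.0, 0.001]]
contact_force: [1.1, -0.7, -0.8]
gripper_width: 0.185
1.25 [0.36308007 0.10563619 0.25488547] [7.96693135e-02 4.82156095e-02 1.84257037e+00 1.82606829e-05
 1.25005182e+00 2.01047381e-01]
[ 0.0049 -0.1826  0.1189] [ 0.474  0.001 -0.   ]
```

```bash
python3 -m creep '[{"x":0,"y":-0.04,"z":0.03,"wx":0.12,"wy":0,"wz":0,"jaw":0},{"x":0,"y":-0.08,"z":0.055,"wx":0.24,"wy":0,"wz":0,"jaw":0},{"x":0,"y":-0.12,"z":0.08,"wx":0.36,"wy":0,"wz":0,"jaw":0},{"x":0,"y":-0.16,"z":0.105,"wx":0.474,"wy":0,"wz":0,"jaw":0},{"x":0.005,"y":-0.183,"z":0.119,"wx":0.474,"wy":0,"wz":0,"jaw":0},{"x":0.005,"y":-0.183,"z":0.119,"wx":0.474,"wy":0,"wz":0,"jaw":0}]'
python3 - <<'E'
from h import *
s=state();print(s["time"],s["eef_pos"],s["qpos"]);print(*go(.459,-.09,.193,-34.1))
for n in ["top","wrist"]:
    c=capture(n); cv2.imwrite(f"pics/c_{n}.png",c["frame"][:,:,::-1])
a=cv2.imread("pics/c_top.png")[140:310,240:400]; cv2.imwrite("pics/c_top.png",cv2.resize(a,None,fx=3.5,fy=3.5,interpolation=cv2.INTER_CUBIC))
E
```

```text
time: 2.0
eef_pos: [0.4597, -0.0892, 0.249]
eef_rot: [[-0.001, 0.558, 0.83], [0.0, 0.83, -0.558], [-1.0, -0.0, -0.001]]
contact_force: [0.3, 0.8, -0.3]
gripper_width: 0.005
2.0 [ 0.45974361 -0.0892345   0.24900428] [-3.55604265e-01  2.26631811e-01  1.64550678e+00  3.79811006e-05
  1.27070236e+00  2.35959021e-01]
[ 0.056  -0.001  -0.0001] [ 0.004 -0.001  0.   ]
```

View pics/c_top.png

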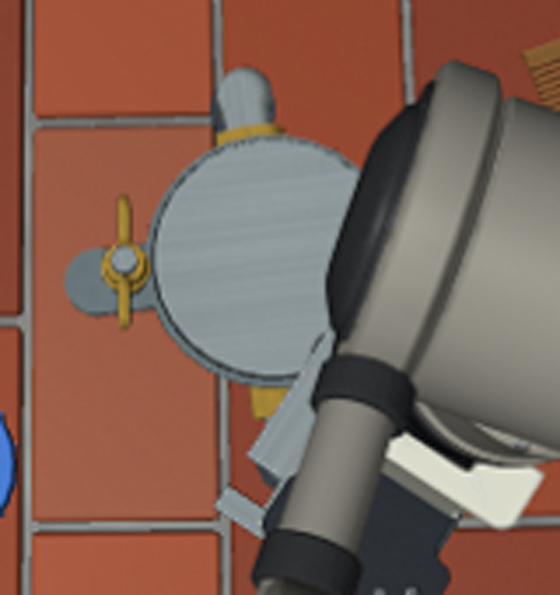

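View pics/c_wrist.png

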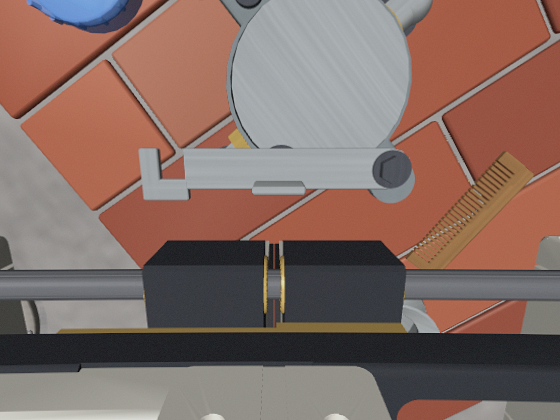

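```bash
python3 -m creep '[{"x":0.03,"y":0,"z":0,"wx":0,"wy":0,"wz":0,"jaw":0},{"x":0.056,"y":0,"z":0,"wx":0,"wy":0,"wz":0,"jaw":0},{"x":0.056,"y":0,"z":0,"wx":0,"wy":0,"wz":0,"jaw":0}]'
cat >> h.py <<'E'
P=np.array([.5495,-.097]); yaw=.125
def barpose(s,gap=0,z=.193):
    a=yaw+s; c,n=np.cos(a),np.sin(a); v=np.array([-.02275-gap,.077])
    q=P+np.array([c*v[0]-n*v[1],n*v[0]+c*v[1]]); return q[0],q[1],z,np.degrees(a)-90
E
python3 - <<'E'
from h import *
s=state();print(s["time"],s["eef_pos"])
for a in [.85,.76,.67,.58,.49,.4,.31,.22,.13,.04]: print(a,*go(*barpose(a)))
E
```

```text
time: 2.48
eef_pos: [0.4583, -0.0864, 0.1927]
eef_rot: [[-0.003, 0.554, 0.832], [0.002, 0.832, -0.554], [-1.0, -0.001, -0.004]]
contact_force: [-0.9, -0.2, 0.3]
gripper_width: 0.008
2.475 [ 0.45826613 -0.08640173  0.19272881]
0.85 [-0.0003  0.0196  0.0046] [ 0.008 -0.004  0.001]
0.76 [-0.0003  0.0267  0.0029] [ 0.098 -0.004  0.001]
0.67 [-0.0003  0.0338  0.0019] [ 0.188 -0.004  0.001]
0.58 [-0.0003  0.041   0.0015] [ 0.278 -0.004  0.001]
0.49 [-0.0003  0.0482  0.0018] [ 0.368 -0.004  0.001]
0.4 [-0.0003  0.0554  0.0027] [ 0.458 -0.004  0.001]
0.31 [-0.0003  0.0625  0.0042] [ 0.548 -0.003  0.002]
0.22 [-0.0003  0.0694  0.0064] [ 0.638 -0.003  0.002]
0.13 [-0.0004  0.076   0.0092] [ 0.728 -0.003  0.002]
0.04 [-0.0004  0.0824  0.0126] [ 0.818 -0.003  0.002]
```

```bash
python3 -m creep '[{"x":0,"y":0.01,"z":0.003,"wx":0,"wy":0,"wz":0,"jaw":0},{"x":0,"y":0.02,"z":0.004,"wx":0.01,"wy":0,"wz":0,"jaw":0},{"x":0,"y":0.027,"z":0.003,"wx":0.1,"wy":0,"wz":0,"jaw":0},{"x":0,"y":0.034,"z":0.002,"wx":0.19,"wy":0,"wz":0,"jaw":0},{"x":0,"y":0.041,"z":0.0015,"wx":0.28,"wy":0,"wz":0,"jaw":0},{"x":0,"y":0.048,"z":0.002,"wx":0.37,"wy":0,"wz":0,"jaw":0},{"x":0,"y":0.055,"z":0.003,"wx":0.46,"wy":0,"wz":0,"jaw":0},{"x":0,"y":0.055,"z":0.003,"wx":0.46,"wy":0,"wz":0,"jaw":0}]'
python3 - <<'E'
from h import *
for a in [.4,.31,.22,.13,.08,.04,0,-.03]: print(a,*go(*barpose(a)))
for n in ["scene","wrist"]:
    c=capture(n); cv2.imwrite(f"pics/d_{n}.png",c["frame"][:,:,::-1])
E
```

```text
time: 3.48
eef_pos: [0.4935, -0.0432, 0.1944]
eef_rot: [[0.002, 0.866, 0.5], [-0.0, 0.5, -0.866], [-1.0, 0.001, 0.001]]
contact_force: [-1.0, -0.4, 0.8]
gripper_width: 0.006
0.4 [ 0.0014 -0.0013 -0.0023] [-0.002  0.001 -0.001]
0.31 [ 0.0014  0.0057 -0.0041] [ 0.088  0.001 -0.001]
0.22 [ 0.0014  0.0129 -0.0052] [ 0.178  0.001 -0.001]
0.13 [ 0.0014  0.0201 -0.0056] [ 0.268  0.001 -0.001]
0.08 [ 0.0014  0.0241 -0.0056] [ 0.318  0.001 -0.001]
0.04 [ 0.0014  0.0273 -0.0055] [ 0.358  0.001 -0.001]
0 [ 0.0014  0.0305 -0.0052] [ 0.398  0.001 -0.001]
-0.03 [ 0.0014  0.0329 -0.0049] [ 0.428  0.001 -0.001]
```

View pics/d_wrist.png

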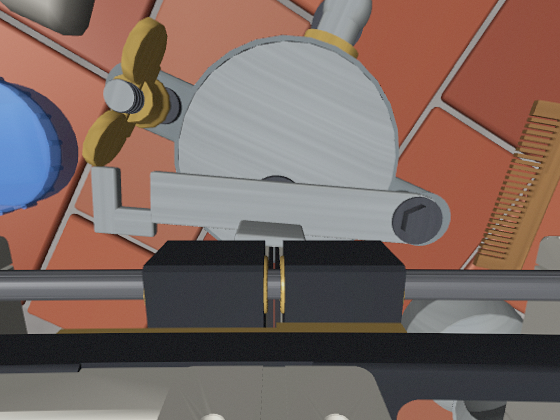

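```bash
python3 -m creep '[{"x":0.001,"y":0.006,"z":-0.004,"wx":0.09,"wy":0,"wz":0,"jaw":0},{"x":0.001,"y":0.013,"z":-0.005,"wx":0.18,"wy":0,"wz":0,"jaw":0},{"x":0.001,"y":0.02,"z":-0.0055,"wx":0.27,"wy":0,"wz":0,"jaw":0},{"x":0.001,"y":0.024,"z":-0.0055,"wx":0.32,"wy":0,"wz":0,"jaw":0},{"x":0.001,"y":0.027,"z":-0.0055,"wx":0.36,"wy":0,"wz":0,"jaw":0},{"x":0.001,"y":0.0305,"z":-0.005,"wx":0.4,"wy":0,"wz":0,"jaw":0},{"x":0.001,"y":0.0305,"z":-0.005,"wx":0.4,"wy":0,"wz":0,"jaw":0}]'
python3 - <<'E'
from h import *
for a in [.04,0,-.03]: print(a,*go(*barpose(a)))
for n in ["scene","wrist"]:
    c=capture(n); cv2.imwrite(f"pics/e_{n}.png",c["frame"][:,:,::-1])
E
```

```text
time: 4.45
eef_pos: [0.5154, -0.0246, 0.1928]
eef_rot: [[-0.003, 0.992, 0.122], [-0.001, 0.122, -0.992], [-1.0, -0.003, 0.0]]
contact_force: [-4.1, -0.6, 2.0]
gripper_width: 0.005
0.04 [-0.0002 -0.001   0.    ] [-0.042  0.     0.003]
0 [-0.0002  0.002  -0.001 ] [-0.002  0.     0.003]
-0.03 [-0.0002  0.0044 -0.0016] [0.028 0.    0.003]
```

View pics/e_wrist.png

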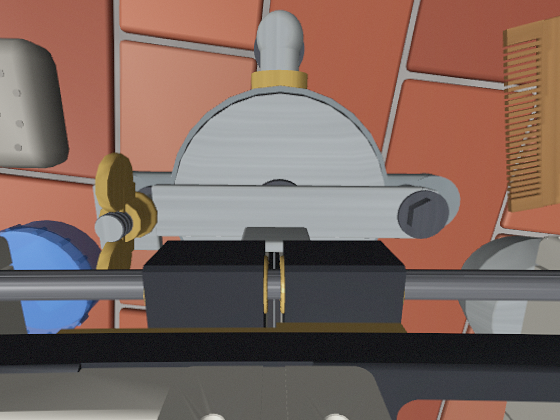

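```bash
python3 -m creep '[{"x":0,"y":0.002,"z":0,"wx":0,"wy":0,"wz":0,"jaw":0},{"x":0,"y":0.003,"z":0,"wx":0,"wy":0,"wz":0,"jaw":0},{"x":0,"y":0.003,"z":0,"wx":0,"wy":0,"wz":0,"jaw":0},{"x":0,"y":0.003,"z":0,"wx":0,"wy":0,"wz":0,"jaw":0}]'
```

```text
time: 5.05
eef_pos: [0.5156, -0.0246, 0.1928]
eef_rot: [[-0.009, 0.992, 0.123], [-0.001, 0.123, -0.992], [-1.0, -0.009, -0.0]]
contact_force: [-15.5, -3.8, 10.4]
gripper_width: 0.004
```

```bash
python3 -m creep '[{"x":0,"y":-0.01,"z":0,"wx":0,"wy":0,"wz":0,"jaw":0},{"x":0,"y":-0.02,"z":0,"wx":0,"wy":0,"wz":0,"jaw":0},{"x":-0.03,"y":-0.03,"z":0,"wx":-0.15,"wy":0,"wz":0,"jaw":0},{"x":-0.06,"y":-0.04,"z":0,"wx":-0.3,"wy":0,"wz":0,"jaw":0},{"x":-0.06,"y":-0.04,"z":0,"wx":-0.48,"wy":0,"wz":0,"jaw":0},{"x":-0.06,"y":-0.04,"z":0,"wx":-0.65,"wy":0,"wz":0,"jaw":0},{"x":-0.06,"y":-0.04,"z":0,"wx":-0.8,"wy":0,"wz":0,"jaw":0},{"x":-0.06,"y":-0.04,"z":0,"wx":-0.8,"wy":0,"wz":0,"jaw":0}]'
python3 - <<'E'
from h import *
s=state(); print(s["qpos"][5])
print(*go(.500,.030,.25,0)); print(*go(.5,.03,.209,0))
for n in ["scene","top"]:
    c=capture(n); cv2.imwrite(f"pics/f_{n}.png",c["frame"][:,:,::-1])
a=cv2.imread("pics/f_top.png")[140:310,240:400]; b=cv2.imread("pics/f_scene.png")[140:270,210:350]
cv2.imwrite("pics/f.png",np.hstack([cv2.resize(a,(400,425),interpolation=3),cv2.resize(b,(400,425),interpolation=3)]))
E
```

```text
time: 6.05
eef_pos: [0.4798, -0.0288, 0.2528]
eef_rot: [[0.001, 0.605, 0.796], [0.0, 0.796, -0.605], [-1.0, 0.0, 0.0]]
contact_force: [-0.7, -0.3, 0.2]
gripper_width: 0.005
0.430187007902424
[ 0.0028  0.059  -0.0195] [-0.65  0.   -0.  ]
[ 0.0438  0.059  -0.0195] [-0.65  0.   -0.  ]
```

View pics/f.png

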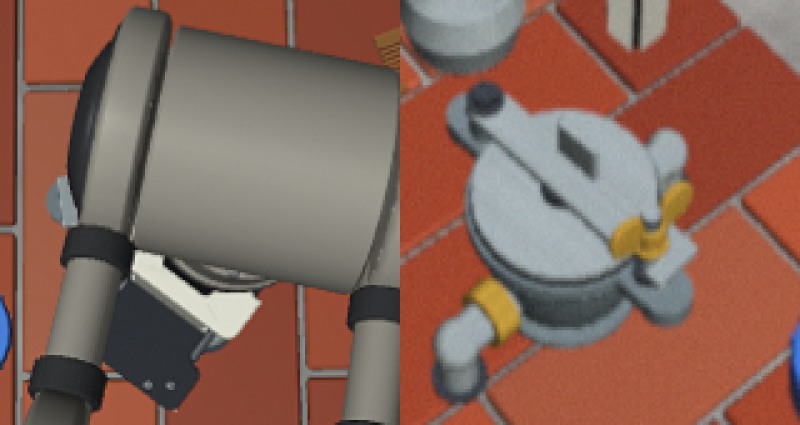

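```bash
python3 -m creep '[{"x":0,"y":0.015,"z":-0.005,"wx":-0.17,"wy":0,"wz":0,"jaw":0},{"x":0,"y":0.03,"z":-0.01,"wx":-0.34,"wy":0,"wz":0,"jaw":0},{"x":0.003,"y":0.059,"z":-0.0195,"wx":-0.5,"wy":0,"wz":0,"jaw":0},{"x":0.003,"y":0.059,"z":-0.0195,"wx":-0.65,"wy":0,"wz":0,"jaw":0},{"x":0.02,"y":0.059,"z":-0.0195,"wx":-0.65,"wy":0,"wz":0,"jaw":0},{"x":0.044,"y":0.059,"z":-0.0195,"wx":-0.65,"wy":0,"wz":0,"jaw":0},{"x":0.044,"y":0.059,"z":-0.0195,"wx":-0.65,"wy":0,"wz":0,"jaw":0}]'
cat >> h.py <<'E'
S=np.array([.530,.050])
def nutpose(phi,jo=180,gap=0,R=.030,z=.209):
    a=np.radians(phi); c,n=np.cos(a),np.sin(a); v=np.array([R,.01225+gap])
    q=S+np.array([c*v[0]-n*v[1],n*v[0]+c*v[1]]); return q[0],q[1],z,phi-jo
E
python3 - <<'E'
from h import *
for a in [180,170,160,150,140,130,120,110,100,90]: print(a,*go(*nutpose(a)))
for n in ["scene","wrist"]:
    c=capture(n); cv2.imwrite(f"pics/g_{n}.png",c["frame"][:,:,::-1])
b=cv2.imread("pics/g_scene.png")[140:270,210:350]
cv2.imwrite("pics/g.png",np.hstack([cv2.imread("pics/g_wrist.png"),cv2.resize(b,(240,420),interpolation=3)]))
E
```

```text
time: 7.02
eef_pos: [0.499, 0.0301, 0.2074]
eef_rot: [[-0.004, 0.001, 1.0], [0.0, 1.0, -0.001], [-1.0, 0.0, -0.004]]
contact_force: [0.0, 0.0, -0.6]
gripper_width: 0.008
180 [-0.0016  0.0077  0.001 ] [-0.001 -0.004 -0.   ]
170 [-0.0016  0.0131 -0.0007] [ 0.174 -0.004 -0.   ]
160 [-0.0016  0.0187 -0.0014] [ 0.348 -0.004  0.   ]
150 [-0.0016  0.0243 -0.0011] [ 0.523 -0.004  0.   ]
140 [-0.0016  0.0298  0.0001] [ 0.697 -0.004  0.001]
130 [-0.0016  0.035   0.0023] [ 0.872 -0.004  0.001]
120 [-0.0016  0.0398  0.0054] [ 1.046e+00 -3.000e-03  1.000e-03]
110 [-0.0016  0.0439  0.0092] [ 1.221 -0.003  0.002]
100 [-0.0016  0.0474  0.0137] [ 1.396 -0.003  0.002]
90 [-0.0017  0.05    0.0187] [ 1.57  -0.003  0.002]
```

View pics/g.png

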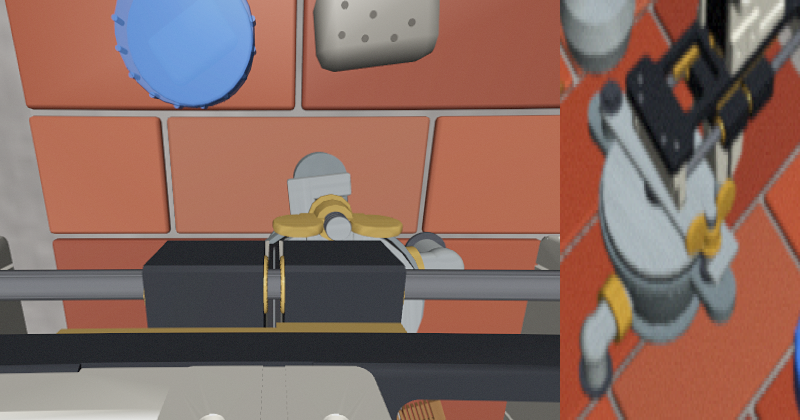

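```bash
python3 -m creep '[{"x":-0.001,"y":0.008,"z":0.001,"wx":0,"wy":0,"wz":0,"jaw":0},{"x":-0.001,"y":0.013,"z":-0.0005,"wx":0.174,"wy":0,"wz":0,"jaw":0},{"x":-0.001,"y":0.0185,"z":-0.0015,"wx":0.35,"wy":0,"wz":0,"jaw":0},{"x":-0.001,"y":0.0245,"z":-0.001,"wx":0.52,"wy":0,"wz":0,"jaw":0},{"x":-0.001,"y":0.03,"z":0,"wx":0.7,"wy":0,"wz":0,"jaw":0},{"x":-0.001,"y":0.035,"z":0.0025,"wx":0.87,"wy":0,"wz":0,"jaw":0},{"x":-0.001,"y":0.04,"z":0.0055,"wx":1.05,"wy":0,"wz":0,"jaw":0},{"x":-0.001,"y":0.044,"z":0.009,"wx":1.22,"wy":0,"wz":0,"jaw":0}]'
python3 - <<'E'
from h import *
for a in range(110,19,-10): print(a,*go(*nutpose(a)))
print(state()["qpos"])
for n in ["scene","wrist"]:
    c=capture(n); cv2.imwrite(f"pics/h_{n}.png",c["frame"][:,:,::-1])
b=cv2.imread("pics/h_scene.png")[140:270,210:350]
cv2.imwrite("pics/h.png",np.hstack([cv2.imread("pics/h_wrist.png"),cv2.resize(b,(240,420),interpolation=3)]))
E
```

```text
time: 8.12
eef_pos: [0.5091, 0.0744, 0.2105]
eef_rot: [[0.001, 0.941, 0.339], [-0.0, 0.339, -0.941], [-1.0, 0.0, 0.001]]
contact_force: [-0.9, -1.5, 0.3]
gripper_width: 0.006
110 [ 0.0015 -0.0009  0.    ] [-0.003  0.001 -0.   ]
100 [ 0.0015  0.0045 -0.0016] [ 0.171  0.    -0.   ]
90 [ 0.0015  0.0101 -0.0024] [ 0.346  0.    -0.001]
80 [ 0.0015  0.0157 -0.0021] [ 0.52   0.    -0.001]
70 [ 0.0015  0.0212 -0.0009] [ 0.695  0.    -0.001]
60 [0.0015 0.0265 0.0013] [ 0.87   0.    -0.001]
50 [0.0015 0.0312 0.0043] [ 1.044e+00  0.000e+00 -1.000e-03]
40 [0.0015 0.0354 0.0082] [ 1.219e+00  0.000e+00 -1.000e-03]
30 [0.0015 0.0388 0.0126] [ 1.393e+00  0.000e+00 -1.000e-03]
20 [0.0015 0.0414 0.0177] [ 1.568e+00  0.000e+00 -1.000e-03]
[-3.82238416e-03  3.43717527e-01  1.59199259e+00 -3.44822566e-04
  1.20528411e+00  1.22118451e+00]
```

View pics/h.png

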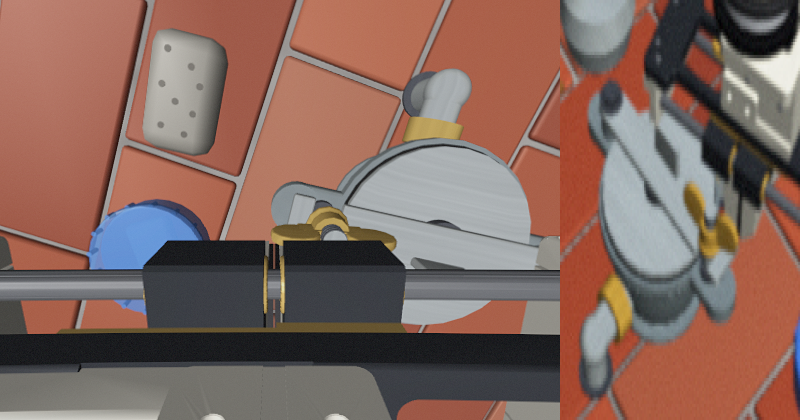

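```bash
python3 -m creep '[{"x":0.001,"y":0.0045,"z":-0.0015,"wx":0.17,"wy":0,"wz":0,"jaw":0},{"x":0.001,"y":0.01,"z":-0.0025,"wx":0.345,"wy":0,"wz":0,"jaw":0},{"x":0.001,"y":0.0155,"z":-0.002,"wx":0.52,"wy":0,"wz":0,"jaw":0},{"x":0.001,"y":0.021,"z":-0.001,"wx":0.695,"wy":0,"wz":0,"jaw":0},{"x":0.001,"y":0.0265,"z":0.0015,"wx":0.87,"wy":0,"wz":0,"jaw":0},{"x":0.001,"y":0.031,"z":0.0045,"wx":1.045,"wy":0,"wz":0,"jaw":0},{"x":0.001,"y":0.0355,"z":0.008,"wx":1.22,"wy":0,"wz":0,"jaw":0},{"x":0.001,"y":0.039,"z":0.0125,"wx":1.39,"wy":0,"wz":0,"jaw":0}]'
python3 - <<'E'
from h import *
for a in range(30,-11,-10): print(a,*go(*nutpose(a)))
print(state()["qpos"])
for n in ["scene","wrist"]:
    c=capture(n); cv2.imwrite(f"pics/i_{n}.png",c["frame"][:,:,::-1])
b=cv2.imread("pics/i_scene.png")[140:270,210:350]
cv2.imwrite("pics/i.png",np.hstack([cv2.imread("pics/i_wrist.png"),cv2.resize(b,(240,420),interpolation=3)]))
E
```

```text
time: 9.22
eef_pos: [0.5499, 0.0763, 0.2091]
eef_rot: [[0.0, 0.507, -0.862], [0.001, -0.862, -0.507], [-1.0, -0.001, -0.001]]
contact_force: [-0.8, 1.3, -1.3]
gripper_width: 0.008
30 [0.0001 0.0006 0.0004] [ 0.008 -0.001  0.001]
20 [ 0.0001  0.006  -0.0012] [ 0.182 -0.001  0.001]
10 [ 0.0001  0.0116 -0.0019] [ 0.357 -0.001  0.001]
0 [ 0.0001  0.0173 -0.0015] [ 0.531 -0.     0.001]
-10 [ 0.      0.0227 -0.0002] [ 0.706 -0.     0.001]
[-7.03803716e-04  4.17974956e-01  1.48101988e+00  1.13595909e-03
  1.24239122e+00  2.60928789e+00]
```

View pics/i.png

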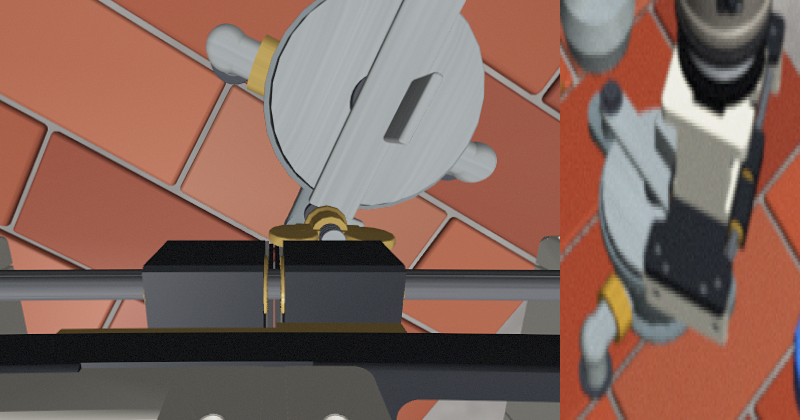

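```bash
python3 -m creep '[{"x":0,"y":-0.01,"z":0,"wx":0,"wy":0,"wz":0,"jaw":0},{"x":-0.02,"y":-0.015,"z":0,"wx":-0.15,"wy":0,"wz":0,"jaw":0},{"x":-0.035,"y":-0.015,"z":0,"wx":-0.33,"wy":0,"wz":0,"jaw":0},{"x":-0.035,"y":-0.015,"z":0,"wx":-0.51,"wy":0,"wz":0,"jaw":0},{"x":-0.035,"y":-0.015,"z":0,"wx":-0.69,"wy":0,"wz":0,"jaw":0},{"x":-0.035,"y":-0.015,"z":0,"wx":-0.87,"wy":0,"wz":0,"jaw":0},{"x":-0.035,"y":-0.015,"z":0,"wx":-1.05,"wy":0,"wz":0,"jaw":0},{"x":-0.035,"y":-0.015,"z":0,"wx":-1.23,"wy":0,"wz":0,"jaw":0}]'
python3 -m creep '[{"x":0,"y":0,"z":0,"wx":-0.18,"wy":0,"wz":0,"jaw":0},{"x":0,"y":0,"z":0,"wx":-0.36,"wy":0,"wz":0,"jaw":0},{"x":0,"y":0,"z":0,"wx":-0.54,"wy":0,"wz":0,"jaw":0},{"x":0,"y":0,"z":0,"wx":-0.72,"wy":0,"wz":0,"jaw":0},{"x":0,"y":0,"z":0,"wx":-0.9,"wy":0,"wz":0,"jaw":0},{"x":0,"y":0,"z":0,"wx":-1.08,"wy":0,"wz":0,"jaw":0},{"x":0,"y":0,"z":0,"wx":-1.26,"wy":0,"wz":0,"jaw":0},{"x":0,"y":0,"z":0,"wx":-1.44,"wy":0,"wz":0,"jaw":0}]'
python3 - <<'E'
from h import *
print(*go(*nutpose(30,0,gap=.008,z=.24)),*go(*nutpose(30,0,gap=.008)))
print(state()["qpos"])
c=capture("wrist"); cv2.imwrite("pics/j.png",c["frame"][:,:,::-1])
E
```

```text
time: 10.32
eef_pos: [0.5419, 0.0893, 0.2441]
eef_rot: [[0.001, 0.98, 0.201], [0.0, 0.201, -0.98], [-1.0, 0.001, -0.0]]
contact_force: [-0.3, -0.4, 0.2]
gripper_width: 0.006
time: 11.32
eef_pos: [0.5419, 0.0892, 0.2441]
eef_rot: [[0.001, -0.072, 0.997], [0.0, 0.997, 0.072], [-1.0, 0.0, 0.001]]
contact_force: [0.6, 0.8, -0.5]
gripper_width: 0.007
[ 0.0041 -0.007   0.0035] [-0.452  0.001  0.   ] [ 0.0351 -0.007   0.0035] [-0.452  0.001  0.   ]
[ 2.35628814e-02  3.79088497e-01  1.44171061e+00  1.31460999e-04
  1.32013235e+00 -4.81086605e-02]
```

View pics/j.png

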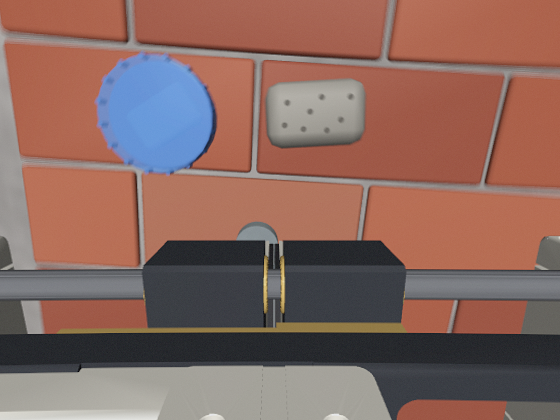

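```bash
python3 -m creep '[{"x":0,"y":-0.005,"z":0.002,"wx":-0.17,"wy":0,"wz":0,"jaw":0},{"x":0.004,"y":-0.007,"z":0.0035,"wx":-0.34,"wy":0,"wz":0,"jaw":0},{"x":0.015,"y":-0.007,"z":0.0035,"wx":-0.452,"wy":0,"wz":0,"jaw":0},{"x":0.036,"y":-0.007,"z":0.0035,"wx":-0.452,"wy":0,"wz":0,"jaw":0},{"x":0.036,"y":-0.007,"z":0.0035,"wx":-0.452,"wy":0,"wz":0,"jaw":0}]'
python3 - <<'E'
from h import *
for a in range(30,-51,-10): print(a,*go(*nutpose(a,0,z=.208)))
print(state()["qpos"][5])
c=capture("wrist"); cv2.imwrite("pics/k.png",c["frame"][:,:,::-1])
E
```

```text
time: 12.0
eef_pos: [0.545, 0.0822, 0.2067]
eef_rot: [[-0.003, -0.491, 0.871], [0.0, 0.871, 0.491], [-1.0, 0.002, -0.003]]
contact_force: [0.1, 0.4, 0.6]
gripper_width: 0.003
30 [-0.0013 -0.0081  0.0009] [-0.01  -0.003 -0.002]
20 [-0.0014 -0.0135  0.0027] [ 0.164 -0.003 -0.001]
10 [-0.0014 -0.0191  0.0034] [ 0.339 -0.003 -0.001]
0 [-0.0014 -0.0248  0.0032] [ 0.513 -0.003 -0.001]
-10 [-0.0014 -0.0303  0.002 ] [ 0.688 -0.003 -0.001]
-20 [-0.0014 -0.0355 -0.0001] [ 0.863 -0.003 -0.   ]
-30 [-0.0014 -0.0403 -0.0031] [ 1.037 -0.003 -0.   ]
-40 [-0.0014 -0.0445 -0.0069] [ 1.212 -0.003  0.   ]
-50 [-0.0014 -0.0479 -0.0114] [ 1.386 -0.003  0.   ]
-0.5028842642828182
```

View pics/k.png

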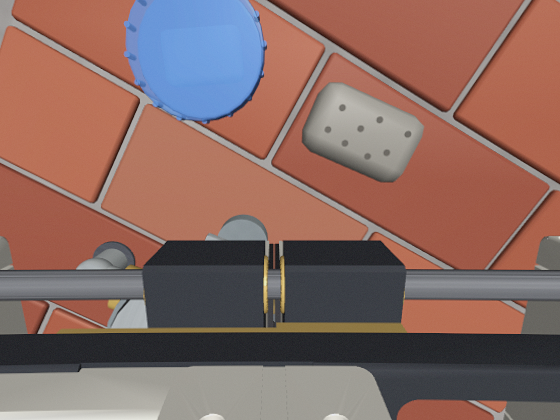

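```bash
python3 -m creep '[{"x":-0.001,"y":-0.0135,"z":0.0025,"wx":0.16,"wy":0,"wz":0,"jaw":0},{"x":-0.001,"y":-0.019,"z":0.0035,"wx":0.34,"wy":0,"wz":0,"jaw":0},{"x":-0.001,"y":-0.025,"z":0.003,"wx":0.51,"wy":0,"wz":0,"jaw":0},{"x":-0.001,"y":-0.0305,"z":0.002,"wx":0.69,"wy":0,"wz":0,"jaw":0},{"x":-0.001,"y":-0.0355,"z":0,"wx":0.86,"wy":0,"wz":0,"jaw":0},{"x":-0.001,"y":-0.0405,"z":-0.003,"wx":1.035,"wy":0,"wz":0,"jaw":0},{"x":-0.001,"y":-0.0445,"z":-0.007,"wx":1.21,"wy":0,"wz":0,"jaw":0},{"x":-0.001,"y":-0.048,"z":-0.0115,"wx":1.385,"wy":0,"wz":0,"jaw":0}]'
python3 - <<'E'
from h import *
for a in range(-50,-131,-10): print(a,*go(*nutpose(a,0,z=.208)))
print(state()["qpos"][5])
for n in ["scene","wrist"]:
    c=capture(n); cv2.imwrite(f"pics/l_{n}.png",c["frame"][:,:,::-1])
b=cv2.imread("pics/l_scene.png")[140:270,210:350]
cv2.imwrite("pics/l.png",np.hstack([cv2.imread("pics/l_wrist.png"),cv2.resize(b,(240,420),interpolation=3)]))
E
```

```text
time: 13.05
eef_pos: [0.5604, 0.0346, 0.21]
eef_rot: [[0.003, 0.769, 0.639], [0.0, 0.639, -0.769], [-1.0, 0.002, 0.001]]
contact_force: [1.7, 1.5, -0.7]
gripper_width: 0.004
-50 [ 0.002  -0.0012 -0.0013] [-0.005  0.001 -0.002]
-60 [ 0.002  -0.0065  0.0004] [ 0.17   0.001 -0.002]
-70 [ 0.002  -0.0121  0.0011] [ 0.344  0.001 -0.002]
-80 [ 0.002  -0.0178  0.0009] [ 0.519  0.001 -0.003]
-90 [ 0.0019 -0.0233 -0.0003] [ 0.693  0.    -0.003]
-100 [ 0.0019 -0.0285 -0.0025] [ 0.868  0.    -0.003]
-110 [ 0.0019 -0.0333 -0.0055] [ 1.042  0.    -0.003]
-120 [ 0.0019 -0.0374 -0.0094] [ 1.217 -0.    -0.003]
-130 [ 0.0019 -0.0409 -0.0138] [ 1.391 -0.    -0.003]
0.8022464573281503
```

View pics/l.png

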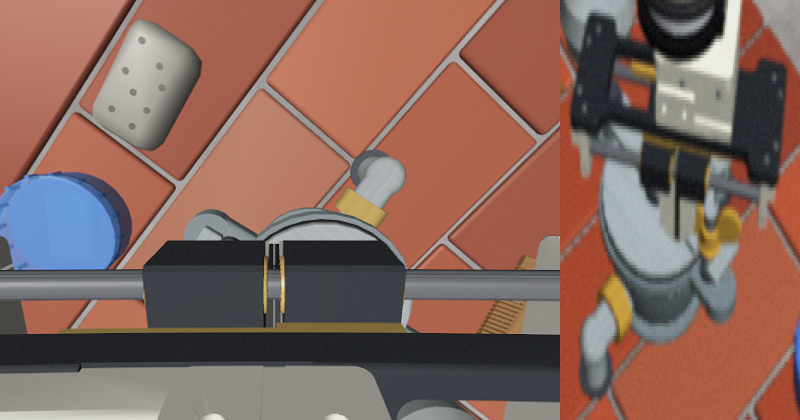

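```bash
python3 -m creep '[{"x":0.001,"y":-0.0065,"z":0.0005,"wx":0.17,"wy":0,"wz":0,"jaw":0},{"x":0.001,"y":-0.012,"z":0.001,"wx":0.345,"wy":0,"wz":0,"jaw":0},{"x":0.001,"y":-0.018,"z":0.001,"wx":0.52,"wy":0,"wz":0,"jaw":0},{"x":0.001,"y":-0.0235,"z":-0.0005,"wx":0.695,"wy":0,"wz":0,"jaw":0},{"x":0.001,"y":-0.0285,"z":-0.0025,"wx":0.87,"wy":0,"wz":0,"jaw":0},{"x":0.001,"y":-0.0335,"z":-0.0055,"wx":1.04,"wy":0,"wz":0,"jaw":0},{"x":0.001,"y":-0.0375,"z":-0.0095,"wx":1.22,"wy":0,"wz":0,"jaw":0},{"x":0.001,"y":-0.041,"z":-0.014,"wx":1.39,"wy":0,"wz":0,"jaw":0}]'
python3 - <<'E'
from h import *
for a in range(-130,-181,-10): print(a,*go(*nutpose(a,0,z=.208)))
print(state()["qpos"][5])
for n in ["scene","wrist"]:
    c=capture(n); cv2.imwrite(f"pics/m_{n}.png",c["frame"][:,:,::-1])
b=cv2.imread("pics/m_scene.png")[140:270,210:350]
cv2.imwrite("pics/m.png",np.hstack([cv2.imread("pics/m_wrist.png"),cv2.resize(b,(240,420),interpolation=3)]))
E
```

```text
time: 14.15
eef_pos: [0.52, 0.0187, 0.2088]
eef_rot: [[0.003, 0.77, -0.639], [-0.0, -0.639, -0.77], [-1.0, 0.002, -0.001]]
contact_force: [2.2, -0.1, 0.3]
gripper_width: 0.006
-130 [ 0.0008 -0.0002 -0.0003] [ 0.006 -0.001 -0.002]
-140 [ 0.0007 -0.0056  0.0013] [ 0.18  -0.002 -0.002]
-150 [ 0.0007 -0.0112  0.002 ] [ 0.355 -0.002 -0.002]
-160 [ 0.0007 -0.0169  0.0017] [ 0.529 -0.002 -0.002]
-170 [ 0.0007 -0.0224  0.0004] [ 0.704 -0.002 -0.002]
-180 [ 0.0007 -0.0276 -0.0018] [ 0.878 -0.002 -0.002]
2.152114290298843
```

View pics/m.png

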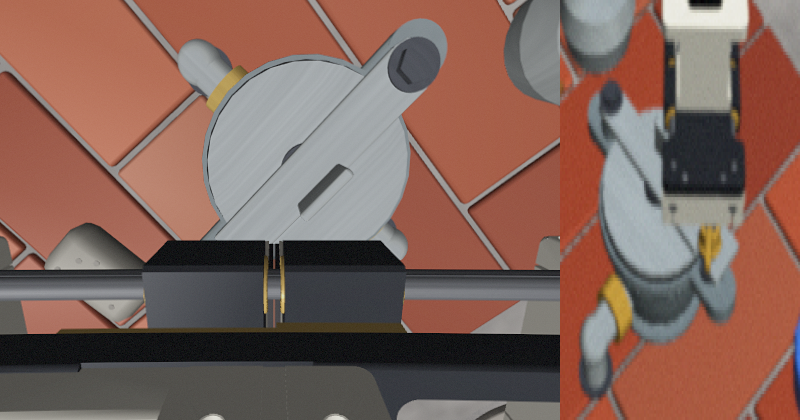

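```bash
python3 -m creep '[{"x":0.001,"y":-0.0055,"z":0.0015,"wx":0.18,"wy":0,"wz":0,"jaw":0},{"x":0.001,"y":-0.011,"z":0.002,"wx":0.355,"wy":0,"wz":0,"jaw":0},{"x":0.001,"y":-0.017,"z":0.0015,"wx":0.53,"wy":0,"wz":0,"jaw":0},{"x":0.001,"y":-0.0225,"z":0.0005,"wx":0.7,"wy":0,"wz":0,"jaw":0},{"x":0.001,"y":-0.0225,"z":0.0005,"wx":0.7,"wy":0,"wz":0,"jaw":0}]'
python3 -m creep '[{"x":0,"y":0.01,"z":0,"wx":0,"wy":0,"wz":0,"jaw":0},{"x":-0.02,"y":0.015,"z":0,"wx":-0.15,"wy":0,"wz":0,"jaw":0},{"x":-0.035,"y":0.015,"z":0,"wx":-0.33,"wy":0,"wz":0,"jaw":0},{"x":-0.035,"y":0.015,"z":0,"wx":-0.51,"wy":0,"wz":0,"jaw":0},{"x":-0.035,"y":0.015,"z":0,"wx":-0.69,"wy":0,"wz":0,"jaw":0},{"x":-0.035,"y":0.015,"z":0,"wx":-0.87,"wy":0,"wz":0,"jaw":0},{"x":-0.035,"y":0.015,"z":0,"wx":-1.05,"wy":0,"wz":0,"jaw":0},{"x":-0.035,"y":0.015,"z":0,"wx":-1.23,"wy":0,"wz":0,"jaw":0}]'
python3 -m creep '[{"x":0,"y":0,"z":0,"wx":-0.18,"wy":0,"wz":0,"jaw":0},{"x":0,"y":0,"z":0,"wx":-0.36,"wy":0,"wz":0,"jaw":0},{"x":0,"y":0,"z":0,"wx":-0.54,"wy":0,"wz":0,"jaw":0},{"x":0,"y":0,"z":0,"wx":-0.72,"wy":0,"wz":0,"jaw":0},{"x":0,"y":0,"z":0,"wx":-0.9,"wy":0,"wz":0,"jaw":0},{"x":0,"y":0,"z":0,"wx":-1.08,"wy":0,"wz":0,"jaw":0},{"x":0,"y":0,"z":0,"wx":-1.26,"wy":0,"wz":0,"jaw":0},{"x":0,"y":0,"z":0,"wx":-1.44,"wy":0,"wz":0,"jaw":0}]'
python3 - <<'E'
from h import *
print(*go(*nutpose(190,180,gap=.008,z=.24)),*go(*nutpose(190,180,gap=.008,z=.208)))
print(state()["qpos"][5])
for n in ["scene","wrist"]:
    c=capture(n); cv2.imwrite(f"pics/n_{n}.png",c["frame"][:,:,::-1])
b=cv2.imread("pics/n_scene.png")[140:270,210:350]
cv2.imwrite("pics/n.png",np.hstack([cv2.imread("pics/n_wrist.png"),cv2.resize(b,(240,420),interpolation=3)]))
E
```

```text
time: 14.88
eef_pos: [0.502, 0.0327, 0.2073]
eef_rot: [[0.001, 0.185, -0.983], [-0.0, -0.983, -0.185], [-1.0, 0.0, -0.001]]
contact_force: [0.7, 0.2, 0.4]
gripper_width: 0.007
time: 15.88
eef_pos: [0.5045, 0.0172, 0.2416]
eef_rot: [[-0.0, 0.989, -0.15], [0.0, -0.15, -0.989], [-1.0, -0.0, 0.0]]
contact_force: [-0.4, -0.0, 0.1]
gripper_width: 0.007
time: 16.88
eef_pos: [0.5045, 0.0172, 0.2417]
eef_rot: [[-0.0, 0.278, 0.961], [0.0, 0.961, -0.278], [-1.0, -0.0, -0.0]]
contact_force: [-0.1, -0.2, 0.8]
gripper_width: 0.005
[ 0.0017  0.0072 -0.0026] [-0.456 -0.    -0.   ] [ 0.0337  0.0072 -0.0026] [-0.456 -0.    -0.   ]
0.16397998550537773
```

View pics/n.png

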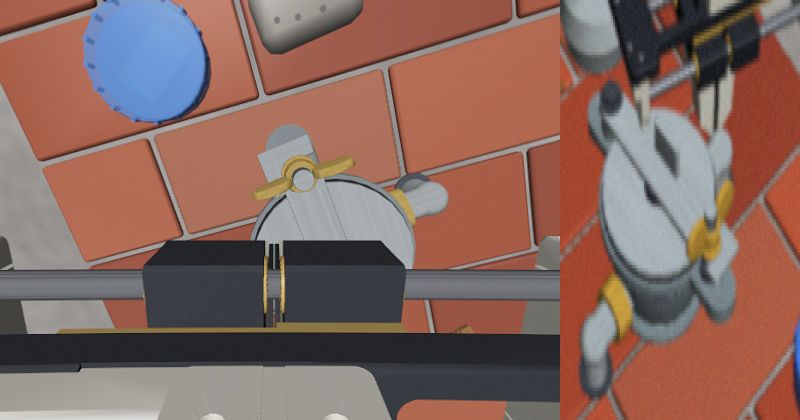

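Run:
```python
from h import *
c=capture("wrist")
a=atz(c,(255,190),.199);b=atz(c,(353,162),.199);s=atz(c,(303,181),.208)
print(a,b,s,np.degrees(np.arctan2(*(b-a)[[1,0]])))
```

```text
[0.50261575 0.05074056 0.199     ] [0.56345313 0.05030587 0.199     ] [0.53164945 0.04936955 0.208     ] -0.4093785236049499
```

```bash
sed -i 's/^S=.*/S=np.array([.531,.0495])/' h.py
python3 - <<'E'
from h import *
print(*go(*nutpose(180,180,gap=.008,z=.208)))
E
```

```text
[ 0.0337  0.0104 -0.0067] [-0.293 -0.    -0.   ]
```

```bash
python3 -m creep '[{"x":0,"y":0.006,"z":-0.004,"wx":-0.15,"wy":0,"wz":0,"jaw":0},{"x":0.005,"y":0.01,"z":-0.0065,"wx":-0.29,"wy":0,"wz":0,"jaw":0},{"x":0.02,"y":0.01,"z":-0.0065,"wx":-0.29,"wy":0,"wz":0,"jaw":0},{"x":0.034,"y":0.01,"z":-0.0065,"wx":-0.29,"wy":0,"wz":0,"jaw":0},{"x":0.034,"y":0.01,"z":-0.0065,"wx":-0.29,"wy":0,"wz":0,"jaw":0}]'
python3 - <<'E'
from h import *
for a in range(180,109,-10): print(a,*go(*nutpose(a,180,z=.208)))
E
```

```text
time: 17.65
eef_pos: [0.5004, 0.0292, 0.2066]
eef_rot: [[-0.003, 0.003, 1.0], [0.0, 1.0, -0.003], [-1.0, 0.0, -0.003]]
contact_force: [-0.9, 0.0, -0.5]
gripper_width: 0.005
180 [-0.0014  0.0081  0.0006] [-0.003 -0.003 -0.   ]
170 [-0.0014  0.0134 -0.0011] [ 0.171 -0.003 -0.   ]
160 [-0.0014  0.019  -0.0018] [ 0.346 -0.003  0.   ]
150 [-0.0014  0.0247 -0.0016] [ 0.52  -0.003  0.   ]
140 [-0.0014  0.0302 -0.0004] [ 0.695 -0.003  0.001]
130 [-0.0014  0.0354  0.0018] [ 0.87  -0.003  0.001]
120 [-0.0014  0.0402  0.0049] [ 1.044e+00 -3.000e-03  1.000e-03]
110 [-0.0014  0.0443  0.0087] [ 1.219e+00 -2.000e-03  1.000e-03]
```

Stop expected at about 97°; stroke to 120° first.

```bash
python3 -m creep '[{"x":-0.001,"y":0.008,"z":0.0005,"wx":0,"wy":0,"wz":0,"jaw":0},{"x":-0.001,"y":0.0135,"z":-0.001,"wx":0.17,"wy":0,"wz":0,"jaw":0},{"x":-0.001,"y":0.019,"z":-0.002,"wx":0.345,"wy":0,"wz":0,"jaw":0},{"x":-0.001,"y":0.0245,"z":-0.0015,"wx":0.52,"wy":0,"wz":0,"jaw":0},{"x":-0.001,"y":0.03,"z":-0.0005,"wx":0.695,"wy":0,"wz":0,"jaw":0},{"x":-0.001,"y":0.0355,"z":0.002,"wx":0.87,"wy":0,"wz":0,"jaw":0},{"x":-0.001,"y":0.04,"z":0.005,"wx":1.045,"wy":0,"wz":0,"jaw":0},{"x":-0.001,"y":0.04,"z":0.005,"wx":1.045,"wy":0,"wz":0,"jaw":0}]'
python3 - <<'E'
from h import *
for a in [120,115,110,105,101,97,93,90]: print(a,*go(*nutpose(a,180,z=.208)))
E
```

```text
time: 18.65
eef_pos: [0.5063, 0.0698, 0.2092]
eef_rot: [[0.001, 0.865, 0.502], [0.0, 0.502, -0.865], [-1.0, 0.001, 0.0]]
contact_force: [-0.9, -0.6, 0.6]
gripper_width: 0.005
120 [ 0.0012 -0.001  -0.    ] [ 0.002  0.    -0.001]
115 [ 0.0012  0.0017 -0.001 ] [ 0.089  0.    -0.001]
110 [ 0.0012  0.0044 -0.0017] [ 0.177  0.    -0.001]
105 [ 0.0012  0.0072 -0.0022] [ 0.264  0.    -0.001]
101 [ 0.0012  0.0094 -0.0024] [ 0.334  0.    -0.001]
97 [ 0.0012  0.0117 -0.0024] [ 0.404  0.    -0.001]
93 [ 0.0012  0.014  -0.0023] [ 0.473  0.    -0.001]
90 [ 0.0012  0.0157 -0.0021] [ 0.526  0.    -0.001]
```

```bash
python3 -m creep '[{"x":0.001,"y":0.002,"z":-0.001,"wx":0.09,"wy":0,"wz":0,"jaw":0},{"x":0.001,"y":0.0045,"z":-0.0015,"wx":0.175,"wy":0,"wz":0,"jaw":0},{"x":0.001,"y":0.007,"z":-0.002,"wx":0.265,"wy":0,"wz":0,"jaw":0},{"x":0.001,"y":0.0095,"z":-0.0025,"wx":0.335,"wy":0,"wz":0,"jaw":0},{"x":0.001,"y":0.0095,"z":-0.0025,"wx":0.335,"wy":0,"wz":0,"jaw":0}]'
python3 -m creep '[{"x":0,"y":0.0015,"z":0,"wx":0.04,"wy":0,"wz":0,"jaw":0},{"x":0,"y":0.0025,"z":0,"wx":0.07,"wy":0,"wz":0,"jaw":0},{"x":0,"y":0.0025,"z":0,"wx":0.07,"wy":0,"wz":0,"jaw":0}]'
python3 - <<'E'
from h import *
for a in [97,93,90]: print(a,*go(*nutpose(a,180,z=.208)))
c=capture("wrist"); cv2.imwrite(f"pics/o.png",c["frame"][:,:,::-1])
E
```

```text
time: 19.27
eef_pos: [0.5131, 0.0764, 0.208]
eef_rot: [[0.0, 0.982, 0.191], [0.0, 0.191, -0.982], [-1.0, 0.0, -0.0]]
contact_force: [-0.6, 0.5, 0.1]
gripper_width: 0.005
time: 19.65
eef_pos: [0.5146, 0.0772, 0.2079]
eef_rot: [[-0.002, 0.993, 0.121], [0.001, 0.121, -0.993], [-1.0, -0.002, -0.001]]
contact_force: [-5.3, 2.5, 2.4]
gripper_width: 0.008
97 [-0.0001  0.0006 -0.0005] [-0.001 -0.001  0.002]
93 [-0.0001  0.0028 -0.0013] [ 0.069 -0.001  0.002]
90 [-0.0001  0.0044 -0.0018] [ 0.121 -0.001  0.002]
```

View pics/o.png

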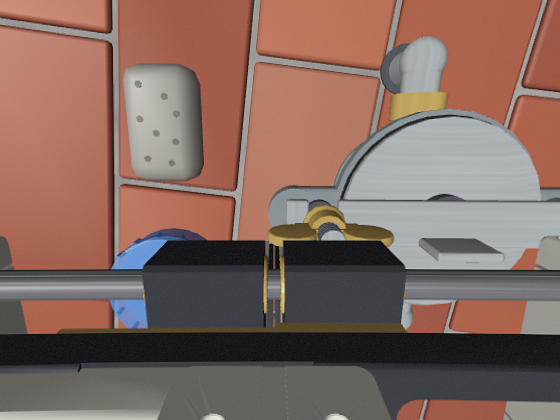

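```bash
python3 -m creep '[{"x":0,"y":0.0015,"z":0,"wx":0,"wy":0,"wz":0,"jaw":0},{"x":0,"y":0.0025,"z":0,"wx":0,"wy":0,"wz":0,"jaw":0},{"x":0,"y":0.0025,"z":0,"wx":0,"wy":0,"wz":0,"jaw":0},{"x":0,"y":0.0025,"z":0,"wx":0,"wy":0,"wz":0,"jaw":0}]'
```

```text
time: 20.2
eef_pos: [0.5151, 0.0773, 0.2077]
eef_rot: [[-0.006, 0.993, 0.121], [0.0, 0.121, -0.993], [-1.0, -0.006, -0.001]]
contact_force: [-13.4, 1.1, 7.3]
gripper_width: 0.005
```

```bash
python3 -m creep '[{"x":0,"y":-0.01,"z":0,"wx":0,"wy":0,"wz":0,"jaw":0},{"x":0,"y":-0.025,"z":0,"wx":0,"wy":0,"wz":0,"jaw":0},{"x":-0.04,"y":-0.05,"z":0,"wx":0,"wy":0,"wz":0,"jaw":0},{"x":-0.08,"y":-0.09,"z":0,"wx":0,"wy":0,"wz":0,"jaw":0},{"x":-0.08,"y":-0.12,"z":0,"wx":0,"wy":0,"wz":0,"jaw":0},{"x":-0.08,"y":-0.12,"z":0,"wx":0,"wy":0,"wz":0,"jaw":0}]'
python3 - <<'E'
from h import *
C={}
for n in ["scene","top","wrist"]:
    c=capture(n); C[n]=c["frame"][:,:,::-1]
a=cv2.resize(C["top"][140:310,240:400],(400,425),interpolation=3);b=cv2.resize(C["scene"][140:270,210:350],(400,425),interpolation=3)
cv2.imwrite("pics/p.png",np.hstack([a,b])); cv2.imwrite("pics/p_wrist.png",C["wrist"]); cv2.imwrite("pics/p_top.png",C["top"])
E
```

```text
time: 20.95
eef_pos: [0.3979, 0.0626, 0.2887]
eef_rot: [[0.003, 0.993, 0.12], [-0.0, 0.12, -0.993], [-1.0, 0.003, 0.001]]
contact_force: [0.2, 0.4, 0.5]
gripper_width: 0.002
```

View pics/p.png

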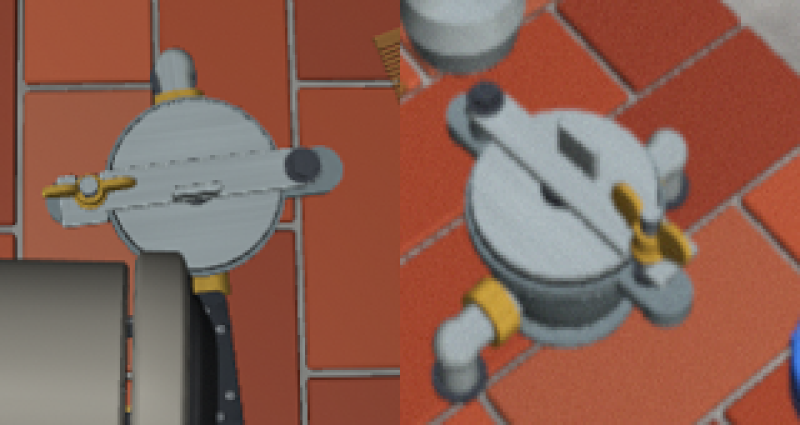

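View pics/p_top.png

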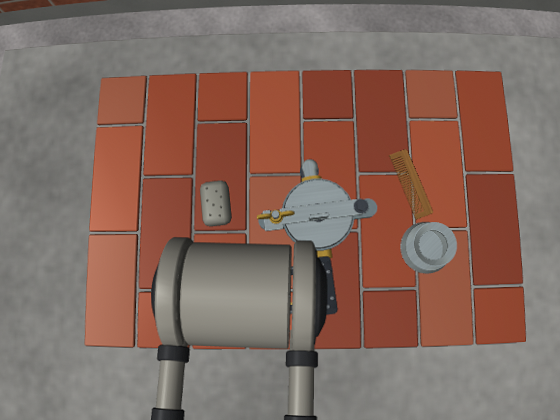

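View pics/p_wrist.png

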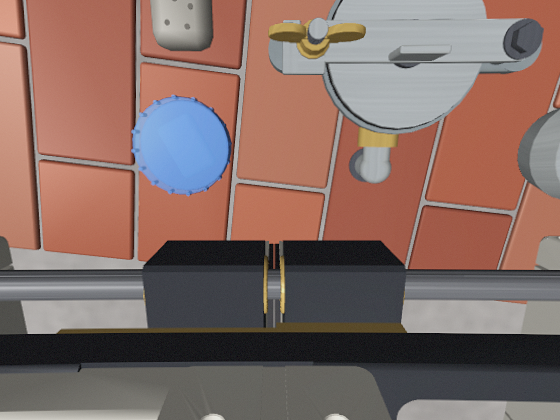

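```bash
python3 -c "
from cell import *
print(state()['contact_force']); print(hand_in())"
```

```text
[ 0.12665168  1.21613814 -0.77240257]
the job is handed in; nothing more can be done
None
```

The strainer is closed and the job is handed in, at about 21 s of the 72 s allowed; `hand_in()` gives no verdict.

- **Bar:** I pushed the bar's flange with closed fingertips until it met its stop. The force rose to about 16 N sideways with no further movement, and the camera showed the notch around the stud under the nut.
- **Wing nut:** I turned it clockwise in three one-sided pushing strokes, about 7.7 rad by my estimate from the pictures. It came up against a firm stop, about 13 N sideways with no further turn.
- **Last checks:** In the last pictures the wings lie along the bar and the bar is home. The lota, pumice and comb look unmoved in the overhead view; the arm hid the soap box there, but it stood in place in the wrist view. The fingers were well clear of everything.
- **Disagreements:** The top and scene views differed by up to about 3–4 mm on the pivot and lid positions. Before the last stroke the nut had turned about 10° further than the fingers' path implied. Neither affected the result.

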